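# Set and lock the bench gas regulator

## Task

The gas regulator bolted to the bench has a pull-to-lock knob: turn the knob clockwise until its pointer stands at the raised mark on the steel collar, then pull it straight up so that it locks fully out, and let go. The lock slot lies somewhere in the next twenty-odd degrees clockwise of the mark, so keep a light upward pull while turning slowly on from the mark and feel for it; never force the knob up against the lock ring, nor wrench it in the slot. Leave the things standing round it alone.

Things in the scene. Friction and masses are not known exactly. Their poses are not given: they have to be found in the camera images.
- regulator: gas regulator fixed to the bench: steel foot 120x120x8 mm, brass block with hose tails along its y (to 63 mm either side), a gauge lying face up on its +x side (out to 101 mm, 38 mm high), an aluminium bonnet 74 mm in diameter up to z = 92 mm. Origin at the centre of the foot's underside, z up: the upright knob axis passes through it
- knob_grip (a point): middle of the knob's bar grip, on the knob axis, 118 mm above the bench when in. Black plastic knob: round skirt 52 mm in diameter, its top 12 mm below this point; on it a bar 46 mm long (x), 16 mm wide (y), its top 13 mm above this point; pinch the bar across its 16 mm sides. x points along the bar towards the pointer, z up. Turns and rises with the knob
- pointer (a point): tip of the pointer nose, a 6 mm wide black nose on the knob's skirt, 35.5 mm from the knob axis (and a white line on the bar's top on the same side); turns and rises with the knob; x axis outward along the pointer
- mark (a point): top of the raised mark, a steel nub 14x6 mm (reaching from 38 to 52 mm from the knob axis) standing 8 mm above the steel collar (86 mm in diameter, top 98 mm above the bench) under the knob; this point is 42.5 mm from the axis, 106 mm above the bench. x points outward from the knob axis through the mark. The collar stays put
- spindle (a joint): turn of the knob (rad), growing anticlockwise seen from above; stops at -1.0 and 1.3; it starts 0.35 to 0.95 rad anticlockwise of the mark, so it must be turned clockwise. Friction about 0.12 N m; it stays where it is left
- knob (a joint): how far the knob is pulled up (m): 0 in (start), 0.016 locked fully out. It slides with a friction of about 3 N and stays where it is left. Away from a slot its hidden tooth meets the lock ring after 2 mm of travel; the ring yields by a spring, 2.5 N per mm, to 0.008 (15 N), then it is rigid. In a slot the knob rises freely to 0.016, where it meets the same spring
- knob_cap: the knob's solid with its hidden lock tooth; origin on the knob axis 118 mm below point knob_grip, axes as there
- amber_bottle: brown glass bottle with black cap, 52 mm in diameter, 98 mm high, standing beside the regulator; origin at the centre of its underside; a bystander
- vial: small glass vial with black cap, 21 mm in diameter, 47 mm high, standing beside the regulator; origin at the centre of its underside; a bystander
- tape_roll: roll of tape lying flat, 72 mm in diameter, 18 mm high, beside the regulator; origin at the centre of its underside; a bystander
- screwdriver: screwdriver lying on the bench, 186 mm long (y), 25 mm high; origin at the centre of its underside; a bystander
- filter_box: cardboard box 78x100x26 mm lying on the bench; origin at the centre of its underside; a bystander
- collar: steel collar on the bonnet with the raised mark, and hidden inside the bonnet a spring-backed lock ring; origin on the knob axis at bench height, x towards the mark, z up. The ring's slots are 60 degrees apart; the right one lies 0.06 to 0.42 rad (3 to 24 degrees) clockwise of the mark and takes the tooth with about 0.03 rad play either way. With the tooth in a slot the knob cannot be turned

How it is judged:
On the way, in this order (a step that is already met when the one before it is completed fails the run):
1. the knob, still in, is turned so that its pointer comes to the mark (horizontal distance between pointer and mark below 0.012 m and value of joint knob below 0.009 m), for 0.1 s.
2. the knob is pulled up into the lock slot next to the mark (value of joint knob above 0.013 m and horizontal distance between pointer and mark below 0.021 m), for 0.2 s.
At the end, for the whole second after the job is handed in: the knob stands locked out in the slot next to the mark: pulled up more than 13 mm, with its pointer tip within 21 mm (seen from above) of the mark, at rest and let go (all of step 2 and linear speed of knob_cap below 0.01 m/s and contact force between the fingers and knob_cap below 0.2 N); the robot touches nothing.
It fails at once if the knob is forced: its lock tooth presses on the lock ring with more than 15 N (pulled up to the end of the ring's spring, or wrenched sideways in the slot) (contact force between knob_cap and collar above 15 N).
It fails at once if a bystander is moved more than 30 mm (distance of any of amber_bottle, vial, tape_roll, screwdriver, filter_box from where it was at the start of the episode above 0.03 m).
It also fails if it takes over 48 s, if anything falls off the work surface, if the arm or the gripper's body presses on something with over 40 N, if the wrist force passes 120 N, or if a joint passes its speed limit or range.

## Robot

A 6-joint arm with a two-finger parallel gripper is mounted at the origin on a cart in front of the work surface, level with it; the furniture and walls round the work are solid. World frame = base frame: x ahead of the robot, y to its left, z up, the work surface at z = 0. Lengths are in m, angles in rad, forces in N, time in s.
With the tool pointing down it reaches from about 0.3 to 0.775 m from the base axis. Payload 14.6 kg.
Tool frame: the origin (TCP) lies between the finger pads; the fingertips stand bot.tips_ahead ahead of it and the grasp point (between the pads) lies 5 mm behind it (bot.tips_ahead is the distance from the TCP to the fingertips, in m); z points along the fingers, y is the line along which they close (so a half turn about z gives the same grasp; the last joint's range is limited). The gripper opens to 94 mm and grips with 3 to 60 N. Pads are 16 mm wide; open, the fingers measure 119 mm over their backs; the gripper's body (75 mm by 177 mm) begins 78 mm behind the grasp point.
Start: joints at [-1.273, 0.3, 1.521, -0, 1.321, -0.067], TCP at [0.196, -0.514, 0.219] pointing down, gripper open.
Joint ranges: [-3.03, 3.03], [-0.79, 2.21], [0.23, 2.52], [-1.04, 4.18], [0, 3.07], [-2.55, 2.55]. Speed limits (rad/s): [2.22, 2.22, 2.57, 3.14, 3.14, 3.14].

## Interface

Orientations are given as a unit quaternion [x, y, z, w].
In Python, from rig import bot gives the robot as it stands.
- The arm moves only by the tool carry_out, never from a script. Its argument "increments" is a list of rows, each an object with "slide": the shift along the tool's x, y, z in m, a list of three; "rotation": the turn, a rotation vector about the tool's x, y, z in degrees, a list of three. In form: [{"slide": [tx, ty, tz], "rotation": [rx, ry, rz]}, ...]. A call has 1 to 8 rows; each row shifts and turns the commanded pose from where the row before left it, along the tool's axes as they then stand; what a row does not reach is not made up. A row lasts 1/8 s, in which the tool goes at most 62.5 mm and 10.7 degrees, less where a joint would pass 70% of its speed; a pose out of reach is approached as far as the arm can. A call with a gripper value outside its range is refused whole. "gripper" is the closure, from 0 (fully open) to 1 (shut), set as the call begins (left out, the last holds). The fingers move at their own pace and stop on an object; "force" is the grip in N (left out, the last holds). Time passes only in rows, so rows that do not move let the fingers close. It gives the time, the measured TCP pose, the force, the opening and the grip force at its end, in the units of the state.
- bot.sense(): the state, without advancing time (a new reading comes with each control period).
- bot.camera(name): name is "scene" or "top"; returns a dict with "color" (420x560x3 uint8, blue, green, red), "fov_y" (degrees; the focal length in pixels is half the picture's height over the tangent of half this angle, whatever the lens; pixels are square), "cx", "cy" (the principal point, pixels), "position" and "rotation" of the camera in the world. Camera axes: x right, y down, z forward; pixel columns grow to the right and rows downward; lengths in m; the calibration is good to about 2 mm. A picture is of the moment at which its call begins. There is no depth.
- bot.close_job(): hands the job in; it is judged then, once.
The state is a dict: "t": time; "qpos": joint angles; "qd": joint speeds; "tau": joint torques, N m; "position": TCP position; "tool_rot": TCP orientation; "contact_force": force on the tool from outside, world axes, zero at the start; "wrist_torque": the same for the moment, N m; "width": opening from 0.0 (shut) to 1.0 (fully open); "grasp_force": force on a finger pad.
Only numpy, scipy, OpenCV 4.12 (cv2) and the standard library are available. Lean on these libraries where they do the work, as an engineer would, in place of code of your own. Each camera call takes 0.05 s, during which the arm holds its last target. There are 200 camera calls.

## Working session

There is one attempt and no reset: what is moved stays moved. The work goes in short steps, Python scripts to look and compute and a tool call to move; the robot and the scene stay as the last step left them, time stands still between calls to the robot, and variables do not carry over. Pictures are saved under pics/ and viewed, at most 10 in all, crops included, and the job is handed in when it is done.

Besides the shell and the picture viewer there is one more tool, called after "Call:" as name(argument=value, ...), one argument or row to a line, values as JSON. carry_out: Moves the arm, as the interface text tells. Its arguments: {"type":"object","properties":{"increments":{"type":"array","items":{"type":"object","properties":{"slide":{"type":"array","items":{"type":"number"}},"rotation":{"type":"array","items":{"type":"number"}}}}},"gripper":{"type":"number"},"force":{"type":"number"}},"required":["increments"]}

```bash
mkdir -p pics
python3 - <<'E'
from rig import bot
import cv2
s=bot.sense(); print(s, bot.tips_ahead)
for n in ("scene","top"):
    c=bot.camera(n); cv2.imwrite(f"pics/{n}0.png",c["color"]); print(n,c["fov_y"],c["cx"],c["cy"],c["position"],c["rotation"], [k for k in c])
E
```

```text
{'t': 0.0, 'qpos': array([-1.27256049e+00,  3.00465562e-01,  1.52160551e+00,  2.12820734e-05,
        1.32070309e+00, -6.65929643e-02]), 'qd': array([ 0.00032006,  0.0004095 , -0.00045102, -0.00024252, -0.00049874,
       -0.00070805]), 'tau': array([ 7.77313089e-04, -5.31810236e+01, -3.52733588e+01,  7.08359038e-02,
        2.43939750e-02, -1.45498775e-04]), 'position': array([ 0.1961642 , -0.51355292,  0.21887903]), 'tool_rot': array([ 9.83408884e-01,  1.81401813e-01, -5.80300253e-05, -5.87989800e-04]), 'contact_force': array([0.81578112, 1.14923501, 0.70532841]), 'wrist_torque': array([-0.00031508,  0.01946957, -0.02458824]), 'grasp_force': 0.0, 'width': 0.9982237052788969} 0.014
scene 44.553927269461916 283.5843819907748 218.97458968811574 [ 0.1284096  -0.88538745  1.10425143] [ 0.9070266  -0.2441178   0.08192602 -0.3331627 ] ['color', 'fov_y', 'cx', 'cy', 'position', 'rotation']
top 45.53310143216441 271.9548557410036 210.81144301947583 [ 0.47254545 -0.15965596  1.32338478] [ 0.71343955 -0.70018353  0.01145728 -0.02481467] ['color', 'fov_y', 'cx', 'cy', 'position', 'rotation']
```

View pics/top0.png

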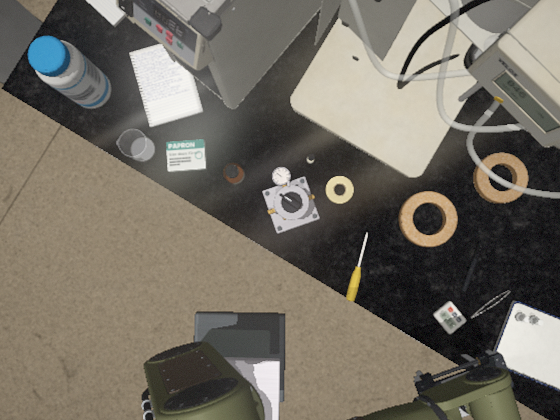

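View pics/scene0.png

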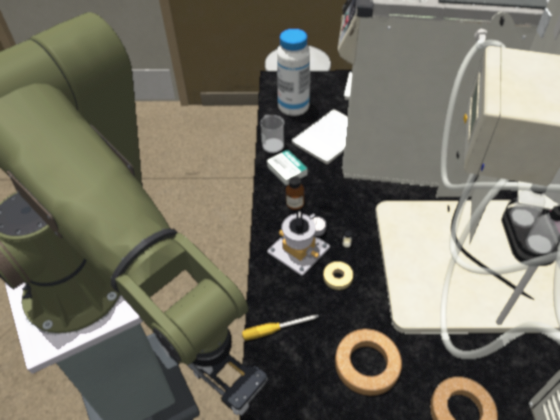

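The top view shows the regulator at about (291,204), the bottle at (234,174), the vial at (310,160) and the tape at (340,190). The scene view shows the knob at about (298,225). I'll enlarge both.

Run:
```python
import cv2
a=cv2.imread("pics/top0.png")[165:240,250:350]; cv2.imwrite("pics/t1.png",cv2.resize(a,None,fx=8,fy=8,interpolation=cv2.INTER_CUBIC))
a=cv2.imread("pics/scene0.png")[200:275,255:355]; cv2.imwrite("pics/s1.png",cv2.resize(a,None,fx=8,fy=8,interpolation=cv2.INTER_CUBIC))
```

```text
(no output)
```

View pics/t1.png

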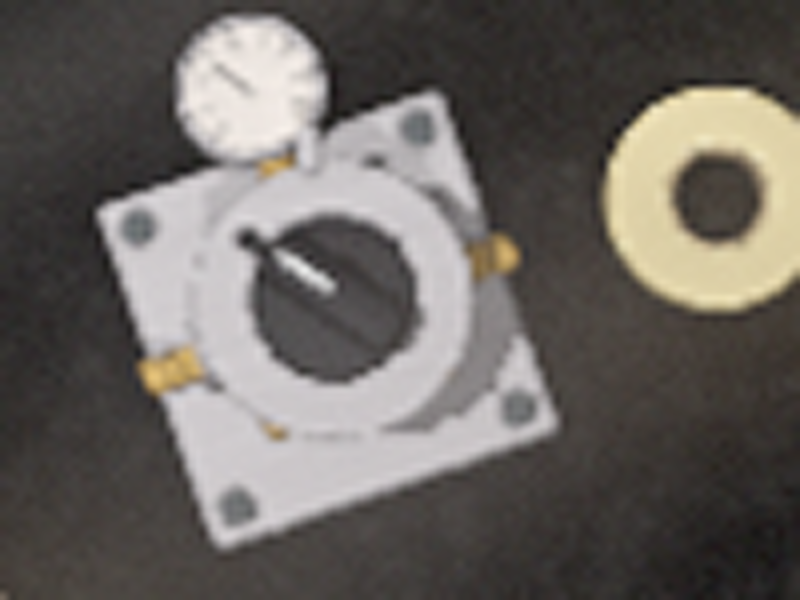

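View pics/s1.png

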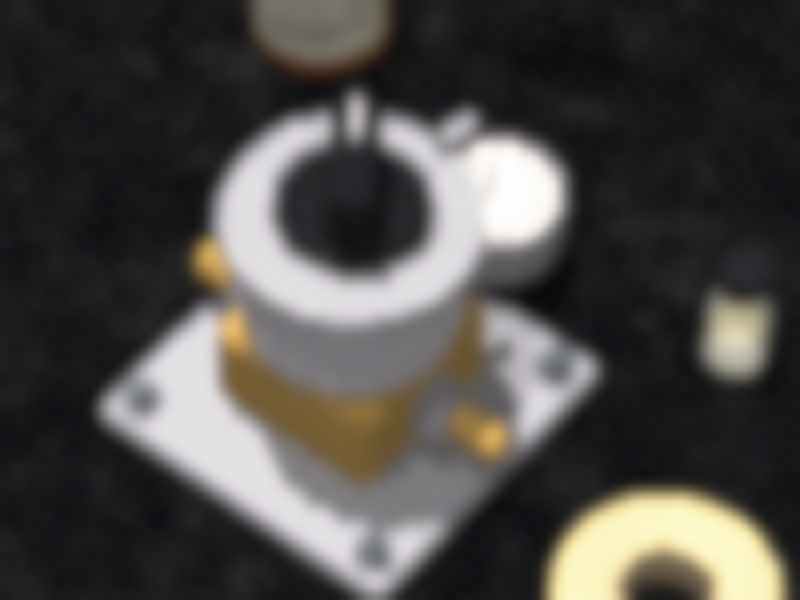

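```bash
cat > h.py <<'E'
import numpy as np
from scipy.spatial.transform import Rotation as R
C={"top":(45.53310143216441,271.9548557410036,210.81144301947583,[0.47254545,-0.15965596,1.32338478],[0.71343955,-0.70018353,0.01145728,-0.02481467]),
"scene":(44.553927269461916,283.5843819907748,218.97458968811574,[0.1284096,-0.88538745,1.10425143],[0.9070266,-0.2441178,0.08192602,-0.3331627])}
def pt(cam,crop,z):
    f,cx,cy,p,q=C[cam]; o=dict(top=(250,165),scene=(255,200))[cam]
    F=210/np.tan(np.radians(f/2)); u,v=[(a+.5)/8-.5+b for a,b in zip(crop,o)]
    d=R.from_quat(q).apply([(u-cx)/F,(v-cy)/F,1]); p=np.array(p); return (p+d*(z-p[2])/d[2])[:2]
E
python3 - <<'E'
from h import *
fc=np.mean([pt("top",c,.008) for c in [(435,92),(97,210),(222,550),(560,430)]],0)
k=pt("top",(333,298),.106); col=pt("top",(335,299),.098); p=pt("top",(243,237),.104); m=pt("top",(308,150),.106)
print("foot",fc,"skirt",k,"collar",col,"ptr",p,"mark",m)
e=pt("top",(560,430),.008)-pt("top",(222,550),.008); print("foot edge",np.degrees(np.arctan2(*e[::-1])),np.linalg.norm(e))
for n,a in (("ptr",p),("mark",m),("line",pt("top",(275,250),.131)-pt("top",(333,290),.131)+k)):
    d=a-k; print(n,np.degrees(np.arctan2(d[1],d[0])),np.linalg.norm(d))
ks=pt("scene",(355,207),.106); cs=pt("scene",(348,213),.098)
print("scene skirt",ks,"collar",cs,"foot",np.mean([pt("scene",c,.008) for c in [(98,407),(605,368),(385,600)][:2]],0))
for c in [(455,130),(355,105)]: d=pt("scene",c,.106)-ks; print(np.degrees(np.arctan2(d[1],d[0])),np.linalg.norm(d))
for n,c,z in (("bottle cap",((234-250)*8,(174-165)*8),.098),("vial",((310-250)*8,(159-165)*8),.047),("gauge",(252,88),.038)): print(n,pt("top",c,z))
E
```

```text
foot [ 0.55719926 -0.18293038] skirt [ 0.55765706 -0.18249722] collar [ 0.55792009 -0.18326545] ptr [ 0.57597838 -0.15473689] mark [ 0.60279212 -0.17409027]
foot edge -69.3789650065546 0.11773482688044316
ptr 56.575901602634346 0.03326119790205791
mark 10.551119383293532 0.0459113301232254
line 56.34415559051748 0.021042740506700915
scene skirt [ 0.55755369 -0.18663338] collar [ 0.55781621 -0.1820189 ] foot [ 0.55883859 -0.18435786]
14.190523037234009 0.04529810674327492
59.06102062100571 0.042435497352649496
bottle cap [ 0.62546441 -0.03946935]
vial [ 0.67379091 -0.22878259]
gauge [ 0.6298396  -0.15648605]
```

```bash
cat >> h.py <<'E'
def delta(goal,yaw=None):
    from rig import bot
    s=bot.sense(); r=R.from_quat(s["tool_rot"]); x=r.apply([1,0,0]); y=np.degrees(np.arctan2(x[1],x[0]))
    g=R.from_euler("z",y if yaw is None else yaw,degrees=True)*R.from_quat([1,0,0,0])
    print("yaw",y,"rotvec",np.degrees((r.inv()*g).as_rotvec()).round(2),"slide after rot",g.inv().apply(np.array(goal)-s["position"]).round(4),s["contact_force"].round(2),s["t"])
E
python3 -c "
from h import *
delta([.5575,-.183,.219],56.8)"
```

```text
yaw 20.90201087951026 rotvec [-6.00e-02 -2.00e-02 -3.59e+01] slide after rot [ 4.745e-01  1.213e-01 -1.000e-04] [ 0.3  -0.11  0.15] 0.1
```

Call:
carry_out(
  increments=[
    {"slide": [0, 0, 0], "rotation": [0, 0, -9]},
    {"slide": [0, 0, 0], "rotation": [0, 0, -9]},
    {"slide": [0, 0, 0], "rotation": [0, 0, -9]},
    {"slide": [0, 0, 0], "rotation": [0, 0, -8.9]},
    {"slide": [0.04, 0.01, 0], "rotation": [0, 0, 0]},
    {"slide": [0.04, 0.01, 0], "rotation": [0, 0, 0]},
    {"slide": [0.04, 0.01, 0], "rotation": [0, 0, 0]},
    {"slide": [0.04, 0.01, 0], "rotation": [0, 0, 0]},
  ],
  gripper=0.3,
)

```text
t: 1.1
position: [0.3181, -0.4007, 0.2192]
tool_rot: [0.88, 0.476, -0.0, -0.0]
contact_force: [0.5, -0.3, 0.1]
width: 0.7
grasp_force: 0.0
```

Call:
carry_out(
  increments=[
    {"slide": [0.045, 0.012, 0], "rotation": [0, 0, 0]},
    {"slide": [0.045, 0.012, 0], "rotation": [0, 0, 0]},
    {"slide": [0.045, 0.012, 0], "rotation": [0, 0, 0]},
    {"slide": [0.045, 0.012, 0], "rotation": [0, 0, 0]},
    {"slide": [0.045, 0.012, 0], "rotation": [0, 0, 0]},
    {"slide": [0.045, 0.012, 0], "rotation": [0, 0, 0]},
    {"slide": [0.04, 0.009, 0], "rotation": [0, 0, 0]},
    {"slide": [0, 0, 0], "rotation": [0, 0, 0]},
  ],
)

```text
t: 2.1
position: [0.5559, -0.1849, 0.2187]
tool_rot: [0.879, 0.477, -0.0, -0.0]
contact_force: [-0.1, 0.3, -0.4]
width: 0.7
grasp_force: 0.0
```

```bash
python3 -c "
from h import *
delta([.5575,-.183,.124],56.8)"
```

```text
yaw 56.96963598833347 rotvec [-0.06  0.    0.17] slide after rot [0.0025 0.0003 0.0947] [-0.07  0.33 -0.44] 2.1
```

Call:
carry_out(
  increments=[
    {"slide": [0.0025, 0, 0.03], "rotation": [0, 0, 0]},
    {"slide": [0, 0, 0.03], "rotation": [0, 0, 0]},
    {"slide": [0, 0, 0.025], "rotation": [0, 0, 0]},
    {"slide": [0, 0, 0.0095], "rotation": [0, 0, 0]},
    {"slide": [0, 0, 0], "rotation": [0, 0, 0]},
  ],
  gripper=0.65,
)

```text
t: 2.72
position: [0.5559, -0.1851, 0.125]
tool_rot: [0.88, 0.475, -0.0, -0.0]
contact_force: [-0.3, 0.4, 1.1]
width: 0.354
grasp_force: 0.0
```

Run:
```python
from h import *
delta([.5575,-.183,.124],56.8)
from rig import bot
import cv2
a=bot.camera("scene")["color"][180:255,245:345]; cv2.imwrite("pics/s2.png",cv2.resize(a,None,fx=8,fy=8,interpolation=cv2.INTER_CUBIC))
```

```text
yaw 56.77249876252536 rotvec [-0.02  0.01 -0.03] slide after rot [0.0026 0.0002 0.001 ] [-0.33  0.45  1.07] 2.725
```

View pics/s2.png

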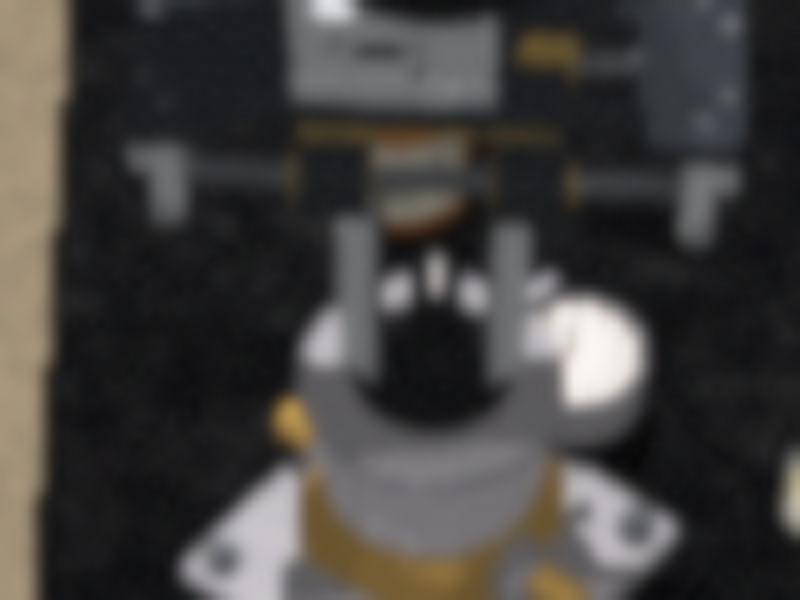

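Fingers straddle the bar, the knob centred at about (435,330) between them at (355,300) and (510,300). I'll shift 2.5 mm along the bar, then close.

Call:
carry_out(
  increments=[
    {"slide": [0.0025, 0, 0], "rotation": [0, 0, 0]},
    {"slide": [0, 0, 0], "rotation": [0, 0, 0]},
  ],
)

```text
t: 3.02
position: [0.5579, -0.1825, 0.1257]
tool_rot: [0.88, 0.476, 0.0, 0.0]
contact_force: [0.2, -0.9, 0.6]
width: 0.352
grasp_force: 0.0
```

Call:
carry_out(
  increments=[
    {"slide": [0, 0, 0], "rotation": [0, 0, 0]},
    {"slide": [0, 0, 0], "rotation": [0, 0, 0]},
    {"slide": [0, 0, 0], "rotation": [0, 0, 0]},
    {"slide": [0, 0, 0], "rotation": [0, 0, 0]},
  ],
  gripper=1,
  force=25,
)

```text
t: 3.52
position: [0.5575, -0.1825, 0.125]
tool_rot: [0.88, 0.476, -0.0, -0.0]
contact_force: [-1.4, 0.6, 2.6]
width: 0.169
grasp_force: 25.0
```

```bash
python3 -c "
from h import *
delta([.5575,-.183,.124],56.8)"
```

```text
yaw 56.803813321130946 rotvec [-0.01 -0.    0.  ] slide after rot [-0.0004  0.0003  0.001 ] [-1.36  0.61  2.61] 3.525
```

Call:
carry_out(
  increments=[
    {"slide": [0, 0, 0], "rotation": [0, 0, 6]},
    {"slide": [0, 0, 0], "rotation": [0, 0, 6]},
    {"slide": [0, 0, 0], "rotation": [0, 0, 6]},
    {"slide": [0, 0, 0], "rotation": [0, 0, 6]},
    {"slide": [0, 0, 0], "rotation": [0, 0, 6]},
    {"slide": [0, 0, 0], "rotation": [0, 0, 6]},
    {"slide": [0, 0, 0], "rotation": [0, 0, 6]},
    {"slide": [0, 0, 0], "rotation": [0, 0, 4]},
  ],
)

```text
t: 4.53
position: [0.5572, -0.182, 0.125]
tool_rot: [0.996, 0.093, -0.001, -0.001]
contact_force: [-4.8, 4.5, 4.9]
width: 0.168
grasp_force: 25.0
```

Call:
carry_out(
  increments=[
    {"slide": [0, 0, 0], "rotation": [0, 0, 0]},
    {"slide": [0, 0, 0], "rotation": [0, 0, 0]},
  ],
)

```text
t: 4.78
position: [0.5572, -0.182, 0.125]
tool_rot: [0.996, 0.094, -0.001, -0.001]
contact_force: [-4.0, 4.7, 5.4]
width: 0.167
grasp_force: 25.0
```

```bash
python3 -c "
from h import *
delta([.5575,-.183,.124],10.7)
from rig import bot
print(bot.sense()['wrist_torque'])
import cv2
a=bot.camera('scene')['color'][180:255,245:345]; cv2.imwrite('pics/s3.png',cv2.resize(a,None,fx=8,fy=8,interpolation=cv2.INTER_CUBIC))"
```

```text
yaw 10.80422621389889 rotvec [-0.08  0.05  0.1 ] slide after rot [0.0001 0.0011 0.001 ] [-3.97  4.68  5.4 ] 4.775
[ 1.00823289  1.02396386 -0.05317518]
```

View pics/s3.png

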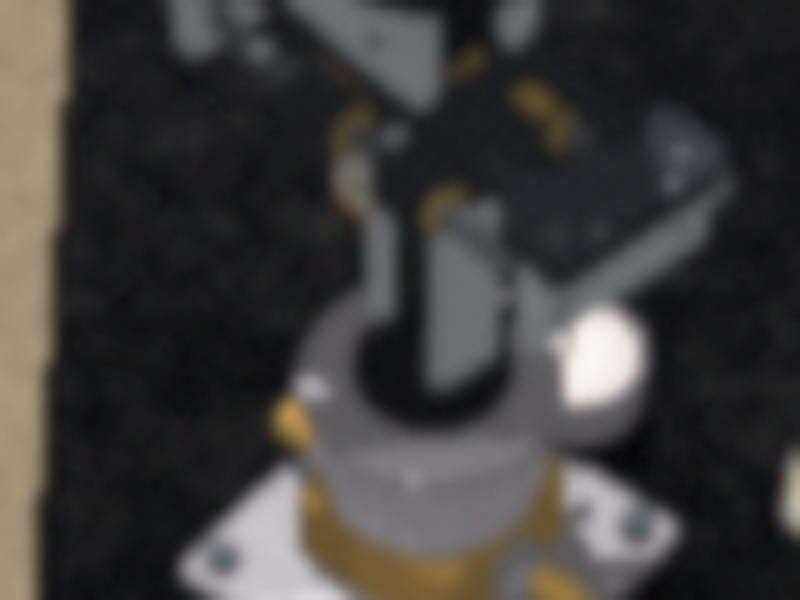

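Call:
carry_out(
  increments=[
    {"slide": [0, -0.001, -0.001], "rotation": [0, 0, 0]},
    {"slide": [0, 0, 0], "rotation": [0, 0, 0]},
  ],
)

```text
t: 5.08
position: [0.557, -0.1816, 0.1255]
tool_rot: [0.996, 0.094, -0.001, -0.0]
contact_force: [-3.3, -0.4, -2.6]
width: 0.167
grasp_force: 25.0
```

Call:
carry_out(
  increments=[
    {"slide": [0, 0, -0.001], "rotation": [0, 0, 0]},
    {"slide": [0, 0, 0], "rotation": [0, 0, 0]},
  ],
)

```text
t: 5.32
position: [0.5571, -0.1816, 0.1267]
tool_rot: [0.996, 0.094, -0.0, -0.0]
contact_force: [-4.0, -0.0, -3.5]
width: 0.167
grasp_force: 25.0
```

Call:
carry_out(
  increments=[
    {"slide": [0, 0, -0.001], "rotation": [0, 0, 0]},
    {"slide": [0, 0, 0], "rotation": [0, 0, 0]},
  ],
)

```text
t: 5.58
position: [0.5571, -0.1816, 0.1278]
tool_rot: [0.996, 0.094, -0.0, -0.0]
contact_force: [-4.7, 0.6, -4.0]
width: 0.17
grasp_force: 25.0
```

Call:
carry_out(
  increments=[
    {"slide": [-0.0005, 0, -0.001], "rotation": [0, 0, 0]},
    {"slide": [0, 0, 0], "rotation": [0, 0, 0]},
  ],
)

```text
t: 5.82
position: [0.557, -0.1816, 0.1289]
tool_rot: [0.996, 0.094, 0.0, -0.0]
contact_force: [-2.4, 0.4, -7.2]
width: 0.166
grasp_force: 25.0
```

Call:
carry_out(
  increments=[
    {"slide": [0, 0, 0], "rotation": [0, 0, 1]},
    {"slide": [0, 0, 0], "rotation": [0, 0, 0]},
  ],
)

```text
t: 6.08
position: [0.5569, -0.1816, 0.1289]
tool_rot: [0.996, 0.085, 0.0, -0.0]
contact_force: [-1.2, 0.8, -7.3]
width: 0.167
grasp_force: 25.0
```

Call:
carry_out(
  increments=[
    {"slide": [0, 0, 0], "rotation": [0, 0, 1]},
    {"slide": [0, 0, 0], "rotation": [0, 0, 0]},
  ],
)

```text
t: 6.32
position: [0.5569, -0.1816, 0.1289]
tool_rot: [0.997, 0.077, -0.0, -0.0]
contact_force: [-1.2, 0.8, -7.7]
width: 0.172
grasp_force: 25.0
```

Call:
carry_out(
  increments=[
    {"slide": [0, 0, 0], "rotation": [0, 0, 1]},
    {"slide": [0, 0, 0], "rotation": [0, 0, 0]},
  ],
)

```text
t: 6.58
position: [0.5569, -0.1816, 0.1289]
tool_rot: [0.998, 0.068, 0.0, -0.0]
contact_force: [-0.5, 2.1, -8.3]
width: 0.169
grasp_force: 25.0
```

Call:
carry_out(
  increments=[
    {"slide": [0, 0, 0], "rotation": [0, 0, 1]},
    {"slide": [0, 0, 0], "rotation": [0, 0, 0]},
  ],
)

```text
t: 6.82
position: [0.5568, -0.1816, 0.1289]
tool_rot: [0.998, 0.059, -0.0, -0.0]
contact_force: [-1.3, 2.8, -8.3]
width: 0.166
grasp_force: 25.0
```

Call:
carry_out(
  increments=[
    {"slide": [0, 0, 0], "rotation": [0, 0, 1]},
    {"slide": [0, 0, 0], "rotation": [0, 0, 0]},
  ],
)

```text
t: 7.08
position: [0.5569, -0.1816, 0.1289]
tool_rot: [0.999, 0.05, -0.0, -0.0]
contact_force: [-0.5, 2.2, -8.3]
width: 0.168
grasp_force: 25.0
```

Call:
carry_out(
  increments=[
    {"slide": [0, 0, 0], "rotation": [0, 0, 1]},
    {"slide": [0, 0, 0], "rotation": [0, 0, 0]},
  ],
)

```text
t: 7.32
position: [0.5568, -0.1816, 0.1289]
tool_rot: [0.999, 0.042, -0.0, -0.0]
contact_force: [-0.9, 2.4, -8.7]
width: 0.167
grasp_force: 25.0
```

Call:
carry_out(
  increments=[
    {"slide": [0, 0, 0], "rotation": [0, 0, 1]},
    {"slide": [0, 0, 0], "rotation": [0, 0, 0]},
  ],
)

```text
t: 7.58
position: [0.5568, -0.1816, 0.1289]
tool_rot: [0.999, 0.033, -0.0, -0.0]
contact_force: [-0.1, 3.4, -7.7]
width: 0.171
grasp_force: 25.0
```

Call:
carry_out(
  increments=[
    {"slide": [0, 0, 0], "rotation": [0, 0, 1]},
    {"slide": [0, 0, 0], "rotation": [0, 0, 0]},
  ],
)

```text
t: 7.82
position: [0.5569, -0.1816, 0.1289]
tool_rot: [1.0, 0.024, -0.0, -0.0]
contact_force: [-0.2, 3.2, -8.6]
width: 0.167
grasp_force: 25.0
```

Call:
carry_out(
  increments=[
    {"slide": [0, 0, 0], "rotation": [0, 0, 1]},
    {"slide": [0, 0, 0], "rotation": [0, 0, 0]},
  ],
)

```text
t: 8.07
position: [0.5569, -0.1816, 0.1289]
tool_rot: [1.0, 0.016, -0.0, -0.0]
contact_force: [-1.5, 5.0, -8.0]
width: 0.168
grasp_force: 25.0
```

Call:
carry_out(
  increments=[
    {"slide": [0, 0, 0], "rotation": [0, 0, 1]},
    {"slide": [0, 0, 0], "rotation": [0, 0, 0]},
  ],
)

```text
t: 8.32
position: [0.5569, -0.1816, 0.129]
tool_rot: [1.0, 0.007, -0.0, -0.0]
contact_force: [-0.1, 3.8, -7.7]
width: 0.167
grasp_force: 25.0
```

Call:
carry_out(
  increments=[
    {"slide": [0, -0.0006, 0], "rotation": [0, 0, 1]},
    {"slide": [0, 0, 0], "rotation": [0, 0, 0]},
  ],
)

```text
t: 8.57
position: [0.5569, -0.1814, 0.129]
tool_rot: [1.0, -0.002, 0.0, 0.0]
contact_force: [-0.7, 1.3, -8.9]
width: 0.171
grasp_force: 25.0
```

Call:
carry_out(
  increments=[
    {"slide": [0, 0, 0], "rotation": [0, 0, 1]},
    {"slide": [0, 0, 0], "rotation": [0, 0, 0]},
  ],
)

```text
t: 8.82
position: [0.5569, -0.1813, 0.129]
tool_rot: [1.0, -0.011, 0.0, 0.0]
contact_force: [-0.4, -0.0, -8.2]
width: 0.17
grasp_force: 25.0
```

Call:
carry_out(
  increments=[
    {"slide": [0, 0, 0], "rotation": [0, 0, 1]},
    {"slide": [0, 0, 0], "rotation": [0, 0, 0]},
  ],
)

```text
t: 9.07
position: [0.5569, -0.1812, 0.129]
tool_rot: [1.0, -0.019, 0.0, 0.0]
contact_force: [-1.2, 0.0, -7.6]
width: 0.172
grasp_force: 25.0
```

Call:
carry_out(
  increments=[
    {"slide": [0, 0, 0], "rotation": [0, 0, 1]},
    {"slide": [0, 0, 0], "rotation": [0, 0, 0]},
  ],
)

```text
t: 9.32
position: [0.5569, -0.1812, 0.129]
tool_rot: [1.0, -0.028, 0.0, 0.0]
contact_force: [-1.0, -0.9, -8.2]
width: 0.167
grasp_force: 25.0
```

Call:
carry_out(
  increments=[
    {"slide": [0, 0, 0], "rotation": [0, 0, 1]},
    {"slide": [0, 0, 0], "rotation": [0, 0, 0]},
  ],
)

```text
t: 9.57
position: [0.5569, -0.1812, 0.129]
tool_rot: [0.999, -0.037, 0.0, 0.0]
contact_force: [-1.7, -0.3, -8.0]
width: 0.17
grasp_force: 25.0
```

Call:
carry_out(
  increments=[
    {"slide": [0, 0, 0], "rotation": [0, 0, 1]},
    {"slide": [0, 0, 0], "rotation": [0, 0, 0]},
  ],
)

```text
t: 9.82
position: [0.5569, -0.1812, 0.1292]
tool_rot: [0.999, -0.046, 0.0, 0.0]
contact_force: [-1.9, -1.5, -4.3]
width: 0.169
grasp_force: 25.0
```

The force has dropped from 8 to 4 N, so the tooth is in the slot. I'll ease towards its centre and lift.

Call:
carry_out(
  increments=[
    {"slide": [0, 0, 0], "rotation": [0, 0, 0.6]},
    {"slide": [0, 0, -0.001], "rotation": [0, 0, 0]},
    {"slide": [0, 0, -0.001], "rotation": [0, 0, 0]},
    {"slide": [0, 0, 0], "rotation": [0, 0, 0]},
  ],
)

```text
t: 10.32
position: [0.5569, -0.1812, 0.1312]
tool_rot: [0.999, -0.051, 0.0, 0.0]
contact_force: [-3.4, -1.0, -2.3]
width: 0.167
grasp_force: 25.0
```

Call:
carry_out(
  increments=[
    {"slide": [0, 0, -0.0015], "rotation": [0, 0, 0]},
    {"slide": [0, 0, -0.0015], "rotation": [0, 0, 0]},
    {"slide": [0, 0, -0.0015], "rotation": [0, 0, 0]},
    {"slide": [0, 0, -0.0015], "rotation": [0, 0, 0]},
    {"slide": [0, 0, 0], "rotation": [0, 0, 0]},
  ],
)

```text
t: 10.95
position: [0.5569, -0.1811, 0.1372]
tool_rot: [0.999, -0.051, 0.0, 0.0]
contact_force: [-2.7, -1.5, -1.7]
width: 0.167
grasp_force: 25.0
```

```bash
python3 -c "
from h import *
delta([.5569,-.1812,.141])
from rig import bot
print(bot.sense()['wrist_torque'])"
```

```text
yaw -5.797409778438305 rotvec [ 0.01 -0.02 -0.  ] slide after rot [-0.      0.0001 -0.0038] [-2.74 -1.52 -1.69] 10.95
[-0.36792473  0.49667255  0.04578045]
```

Call:
carry_out(
  increments=[
    {"slide": [0, 0, -0.001], "rotation": [0, 0, 0]},
    {"slide": [0, 0, -0.001], "rotation": [0, 0, 0]},
    {"slide": [0, 0, -0.001], "rotation": [0, 0, 0]},
    {"slide": [0, 0, -0.0005], "rotation": [0, 0, 0]},
    {"slide": [0, 0, 0], "rotation": [0, 0, 0]},
  ],
)

```text
t: 11.58
position: [0.5569, -0.1811, 0.1405]
tool_rot: [0.999, -0.051, 0.0, 0.0]
contact_force: [-1.6, -2.7, -3.0]
width: 0.168
grasp_force: 25.0
```

Call:
carry_out(
  increments=[
    {"slide": [0, 0, -0.001], "rotation": [0, 0, 0]},
    {"slide": [0, 0, 0], "rotation": [0, 0, 0]},
  ],
)

```text
t: 11.82
position: [0.5569, -0.1811, 0.1415]
tool_rot: [0.999, -0.051, 0.0, 0.0]
contact_force: [-1.7, -2.1, -3.6]
width: 0.171
grasp_force: 25.0
```

Call:
carry_out(
  increments=[
    {"slide": [0, 0, -0.0008], "rotation": [0, 0, 0]},
    {"slide": [0, 0, 0], "rotation": [0, 0, 0]},
  ],
)

```text
t: 12.08
position: [0.5569, -0.1811, 0.1422]
tool_rot: [0.999, -0.051, -0.0, 0.0]
contact_force: [-0.9, -2.8, -4.9]
width: 0.167
grasp_force: 25.0
```

The end spring is felt, so the knob is fully out. I'll release and rise.

Call:
carry_out(
  increments=[
    {"slide": [0, 0, 0], "rotation": [0, 0, 0]},
    {"slide": [0, 0, 0], "rotation": [0, 0, 0]},
    {"slide": [0, 0, 0], "rotation": [0, 0, 0]},
    {"slide": [0, 0, 0], "rotation": [0, 0, 0]},
  ],
  gripper=0.6,
)

```text
t: 12.58
position: [0.5569, -0.181, 0.1424]
tool_rot: [0.999, -0.051, 0.0, -0.0]
contact_force: [0.7, -0.2, 0.1]
width: 0.395
grasp_force: 0.0
```

Call:
carry_out(
  increments=[
    {"slide": [0, 0, -0.01], "rotation": [0, 0, 0]},
    {"slide": [0, 0, -0.02], "rotation": [0, 0, 0]},
    {"slide": [0, 0, -0.03], "rotation": [0, 0, 0]},
    {"slide": [0, 0, -0.03], "rotation": [0, 0, 0]},
    {"slide": [-0.04, 0, 0], "rotation": [0, 0, 0]},
    {"slide": [-0.04, 0, 0], "rotation": [0, 0, 0]},
    {"slide": [-0.04, 0, 0], "rotation": [0, 0, 0]},
    {"slide": [-0.04, 0, 0], "rotation": [0, 0, 0]},
  ],
)

```text
t: 13.58
position: [0.3965, -0.1647, 0.2329]
tool_rot: [0.999, -0.051, 0.0, 0.0]
contact_force: [-0.5, -0.8, -0.7]
width: 0.4
grasp_force: 0.0
```

Call:
carry_out(
  increments=[
    {"slide": [0, 0, 0], "rotation": [0, 0, 0]},
    {"slide": [0, 0, 0], "rotation": [0, 0, 0]},
  ],
)

```text
t: 13.82
position: [0.3983, -0.1651, 0.233]
tool_rot: [0.999, -0.051, 0.001, 0.0]
contact_force: [0.3, -0.6, -0.3]
width: 0.402
grasp_force: 0.0
```

Run:
```python
from rig import bot
import cv2,numpy as np
o=[]
for n,(x,y) in (("top",(250,165)),("scene",(255,200))):
    o.append(cv2.resize(bot.camera(n)["color"][y:y+75,x:x+65],None,fx=6,fy=6,interpolation=cv2.INTER_CUBIC))
cv2.imwrite("pics/end.png",np.hstack(o))
```

```text
(no output)
```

View pics/end.png

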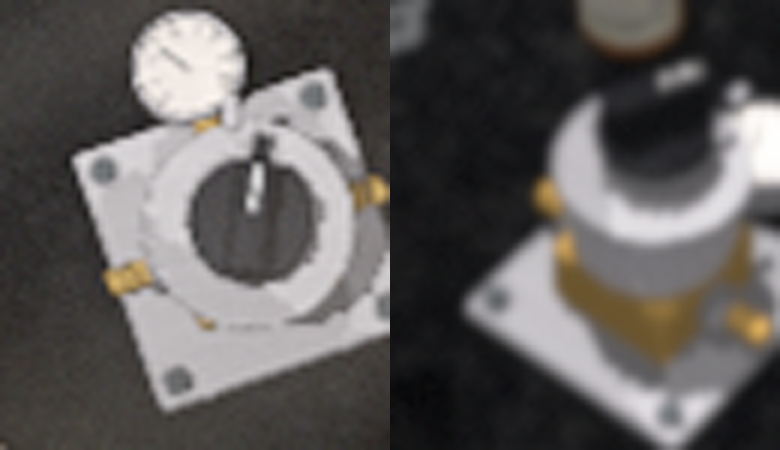

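The top view shows the pointer at (263,140) and the mark at (230,108), about 16–19° apart. The scene view shows the knob standing proud and free.

```bash
python3 -c "
from rig import bot
print(bot.close_job())"
```

```text
the job is handed in; nothing more can be done
None
```

The knob was turned to the mark, found its lock slot about 16° further clockwise, and was pulled fully out until its end spring was felt. It was then released, the arm moved clear, and the job was handed in at about 14 s; no verdict came back.

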